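Index the blue sample carousel

TASK

Get the blue sample carousel ready for loading: turn its plate, for example by pushing one of the steel pegs on its rim round with closed fingers, until the notch in its edge faces the yellow block on its own black base, and let go. Leave the white carousel as it is.

Things in the scene. Friction and masses are not known exactly. Their poses are not given: they have to be found in the camera images.
- blue_plate: Blue round plate, 130 mm across, 12 mm thick, on a fixed black base 168 mm across. Origin on its vertical spindle, 14 mm above the worktop; +x points to the notch, z up. Four upright steel pegs, 12 mm thick, stand on it 53 mm from the spindle, at +-45 and +-135 degrees from the notch, from 26 to 56 mm above the worktop. Turns either way with slight drag (1 to 2 N at a peg), stays where left.
- blue_notch (a point): Point in the blue plate's notch (a slot 14 mm wide, 15 mm deep in the rim), 60 mm from the spindle, level with the plate's top face, 26 mm above the worktop; goes round with the plate. At the spindle a silver hub, 28 mm across, reaches 35 mm above the worktop; the dark wells are flat and empty.
- blue_mark (a point): Fixed point where the notch point should come: 60 mm from the blue carousel's spindle, 26 mm above the worktop, towards the yellow block on its base. The block (14 mm radially, 10 mm wide, top 23 mm above the worktop) stands just outside the plate, 67 to 82 mm from the spindle.
- white_notch (a point): Notch of the white carousel, a bystander of the same build and sizes but with a white plate, not to be turned; the point lies 60 mm from its spindle, 26 mm above the worktop.

How it is judged:
By the outcome, as a careful person would: the job done as asked, in the order asked, and still so for the second after the job is handed in, with the robot touching nothing.
It also fails if it takes over 45 s, if anything falls off the work surface, if the arm or the gripper's body presses on something with over 40 N, if the wrist force passes 120 N, or if a joint passes its speed limit or range.

ROBOT

A 6-joint arm with a two-finger parallel gripper is mounted at the origin on a cart in front of the work surface, level with it; the furniture and walls round the work are solid. World frame = base frame: x ahead of the robot, y to its left, z up, the work surface at z = 0. Lengths are in m, angles in rad, forces in N, time in s.
With the tool pointing down it reaches from about 0.225 to 0.725 m from the base axis. Payload 3.1 kg.
Tool frame: the origin (TCP) lies between the finger pads; the fingertips stand 22 mm ahead of it and the grasp point (between the pads) lies 3 mm ahead of it (arm.nose_length is the distance from the TCP to the fingertips, in m); z points along the fingers, y is the line along which they close (so a half turn about z gives the same grasp; the last joint's range is limited). The gripper opens to 85 mm and grips with 20 to 120 N. Pads are 22 mm wide; open, the fingers measure 114 mm over their backs; the gripper's body (76 mm by 85 mm) begins 54 mm behind the grasp point. The pads swing forward as they close: fully open they stand 13 mm farther back than shut.
Start: joints at [-1.37, 0.048, 0.099, 1.622, 0, 1.443], TCP at [0.17, -0.497, 0.253] pointing down, gripper open.
Joint ranges: [-2.91, 2.91], [-0.99, 1.94], [-1.21, 1.42], [-2.12, 2.29], [-1.49, 1.47], [-3.14, 3.14]. Speed limits (rad/s): [2.79, 2.79, 3.14, 3.14, 3.14, 3.14].

INTERFACE

Orientations are given as a unit quaternion [w, x, y, z].
In Python, from cell import arm gives the robot as it stands.
- The arm moves only by the tool move_arm, never from a script. Its argument "steps" is a list of rows, each an object of numbers: "dx", "dy", "dz": the shift along the tool's x, y, z as a fraction of full scale; "roll": the turn about the tool's z as a fraction of full scale. A call has exactly 8 rows; each row shifts and turns the commanded pose from where the row before left it, along the tool's axes as they then stand; what a row does not reach is not made up. Full scale, the value 1, is 15 cm for a shift and 90 degrees for a turn. A row lasts 1/12 s, in which the tool goes at most 41.7 mm and 7.16 degrees, less where a joint would pass 70% of its speed; a pose out of reach is approached as far as the arm can. A call with a number of a shift or a turn outside -1 to 1 is refused whole. A call with a gripper value outside its range is refused whole. "gripper" is the gripper's target within -1 to 1 (fully open at 1, half-way at 0, shut at -1), set as the call begins (left out, the last holds). The fingers move at their own pace and stop on an object; the grip force is fixed at half the most. Time passes only in rows, so rows that do not move let the fingers close, or fill a call up. It gives the time, the measured TCP pose, the force, the opening and the grip force at its end, in the units of the state.
- arm.get_obs(): the state, without advancing time (a new reading comes with each control period).
- arm.read_camera(name): name is "side" or "top" or "wrist"; returns a dict with "image" (384x512x3 uint8, red, green, blue), "z_map" (384x512 float32, m along the optical axis (not along the pixel's ray), 0 where there is no reading), "fx", "fy", "cx", "cy" (pixels), "R" (3x3) and "t" (3): a world point X has camera coordinates R X + t. Camera axes: x right, y down, z forward; pixel columns grow to the right and rows downward; lengths in m; the calibration is good to about 2 mm. A picture is of the moment at which its call begins.
- arm.close_job(): hands the job in; it is judged then, once.
The state is a dict: "t": time; "qpos": joint angles; "joint_vel": joint speeds; "joint_efforts": joint torques, N m; "eef_pos": TCP position; "eef_rot": TCP orientation; "force": force on the tool from outside, world axes, zero at the start; "ft_torque": the same for the moment, N m; "grip_width": opening from 0.0 (shut) to 1.0 (fully open); "gripper_force": force on a finger pad.
Only numpy, scipy, OpenCV 4.12 (cv2) and the standard library are available. Lean on these libraries where they do the work, as an engineer would, in place of code of your own. Each camera call takes 0.05 s, during which the arm holds its last target. There are 200 camera calls.

## Working session

There is one attempt and no reset: what is moved stays moved. The work goes in short steps, Python scripts to look and compute and a tool call to move; the robot and the scene stay as the last step left them, time stands still between calls to the robot, and variables do not carry over. Pictures are saved under pics/ and viewed, at most 10 in all, crops included, and the job is handed in when it is done.

Besides the shell and the picture viewer there is one more tool, called after "Emit:" as name(argument=value, ...), one argument or row to a line, values as JSON. move_arm: Moves the arm, as the interface text tells. Shift numbers are shares of 15 cm and turn numbers shares of 90 degrees, none past 1 either way. Its arguments: {"type":"object","properties":{"steps":{"type":"array"},"gripper":{"type":"number"}},"required":["steps"]}

```bash
mkdir -p pics
python3 - <<'E'
from cell import arm
import cv2,numpy as np
o=arm.get_obs();print(o)
for n in("top","side"):
    c=arm.read_camera(n);np.savez(f"{n}0.npz",**c)
    cv2.imwrite(f"pics/{n}0.png",cv2.cvtColor(c["image"],cv2.COLOR_RGB2BGR))
    print(n,c["fx"],c["cx"],c["cy"],c["R"],c["t"],-c["R"].T@c["t"])
E
```

```text
{'t': 0.0, 'qpos': array([-1.36978449e+00,  4.87609763e-02,  9.76035749e-02,  1.62200023e+00,
        1.60708695e-05,  1.44299321e+00]), 'joint_vel': array([-0.00130127,  0.00028288,  0.00105343, -0.0001208 ,  0.00100971,
       -0.00115734]), 'joint_efforts': array([ 6.96351572e-05, -3.38784420e+01,  3.20014215e+01,  2.02653848e-02,
       -1.83253683e-04, -8.20291888e-06]), 'eef_pos': array([ 0.16941312, -0.49632794,  0.25211466]), 'eef_rot': array([-1.18015417e-03,  9.86514819e-01,  1.63667705e-01, -3.51772801e-05]), 'force': array([-0.7464695 ,  0.53792715,  1.07172692]), 'ft_torque': array([-0.03163294, -0.03056408,  0.0137085 ]), 'gripper_force': 0.0, 'grip_width': 1.0004752297553532}
top 366.93019563136306 251.25025657657588 195.2170902550099 [[ 2.71132498e-02 -9.99632363e-01  1.03156587e-04]
 [-9.96193491e-01 -2.70285286e-02 -8.28733158e-02]
 [ 8.28456367e-02  2.14420100e-03 -9.96560085e-01]] [-0.18724477  0.53738005  0.8690791 ] [ 0.46841191 -0.17451482  0.91064332]
side 493.135921021294 256.1561438414917 188.92642543686972 [[-0.64220977  0.76640737  0.01365094]
 [ 0.56106888  0.48213157 -0.67286764]
 [-0.52227227 -0.42446306 -0.73963693]] [ 0.46333322 -0.17820566  1.13874385] [0.99227711 0.21417128 0.71602325]
```

View pics/top0.png

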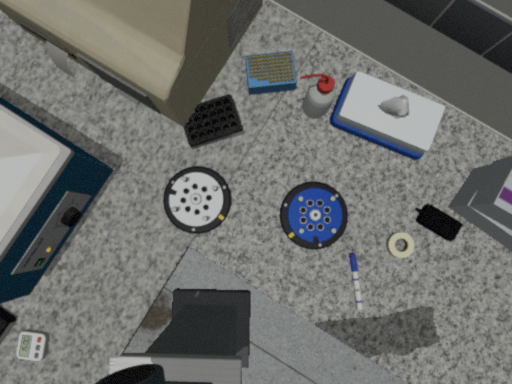

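The top view shows the blue carousel near (315,215), with the yellow block at about (291,235) and a likely notch at about (317,241). The white carousel is near (197,199). I'll enlarge the blue one and measure it.

```bash
cat > h.py <<'E'
import numpy as np,cv2
def ray(c,uv,z):
    "pixels -> world points on plane z"
    uv=np.atleast_2d(np.asarray(uv,float))
    d=np.c_[(uv[:,0]-c["cx"])/c["fx"],(uv[:,1]-c["cy"])/c["fy"],np.ones(len(uv))]@c["R"]
    o=-c["R"].T@c["t"]
    return o+d*((z-o[2])/d[:,2])[:,None]
def blobs(m,amin):
    n,_,s,ce=cv2.connectedComponentsWithStats(m.astype(np.uint8))
    return [(s[i,4],ce[i]) for i in range(1,n) if s[i,4]>=amin]
def blue_yellow(c):
    h=cv2.cvtColor(c["image"],cv2.COLOR_RGB2HSV)
    b=cv2.inRange(h,(105,150,60),(130,255,255))
    y=cv2.inRange(h,(18,120,120),(35,255,255))
    return b,y
E
python3 - <<'E'
from h import *
c=dict(np.load("top0.npz"))
b,y=blue_yellow(c)
cs,_=cv2.findContours(b,cv2.RETR_EXTERNAL,cv2.CHAIN_APPROX_NONE)
for k in cs:
    if cv2.contourArea(k)<800: continue
    w=ray(c,cv2.convexHull(k)[:,0],.026)
    (x,yy),r=cv2.minEnclosingCircle(w[:,:2].astype(np.float32));print("blue",x,yy,r,cv2.boundingRect(k))
for a,p in blobs(y>0,4): print("yel",a,p,ray(c,p,.023))
im=cv2.cvtColor(c["image"],cv2.COLOR_RGB2BGR)[170:260,270:360]
cv2.imwrite("pics/crop0.png",cv2.resize(im,(590,590),interpolation=cv2.INTER_CUBIC))
E
```

```text
blue 0.499313622713089 -0.3264969289302826 0.06620745360851288 (288, 188, 55, 54)
yel 23 [220.60869565 216.73913043] [[ 0.48804551 -0.10002728  0.023     ]]
yel 22 [291.  234.5] [[ 0.44998852 -0.27078169  0.023     ]]
yel 19 [ 48.15789474 249.26315789] [[0.39899547 0.31069476 0.023     ]]
```

View pics/crop0.png

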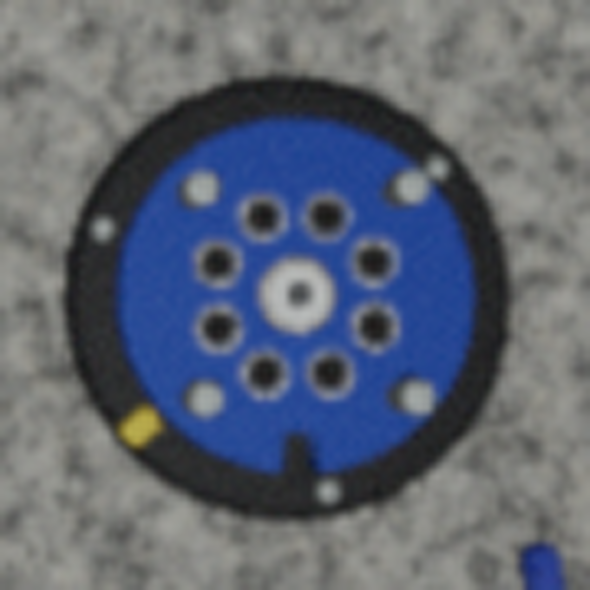

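View pics/side0.png

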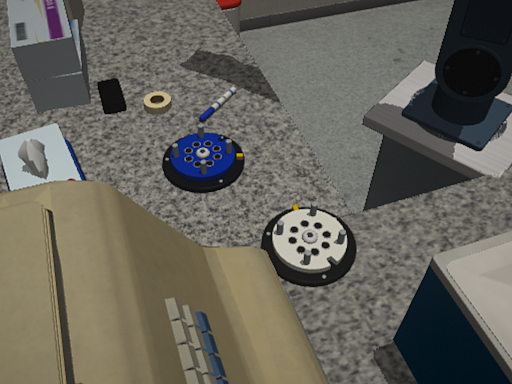

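The crop shows the notch at about (298,455), pointing down the picture, with the yellow block lower-left at (140,427). The pegs are at (202,188), (412,187), (206,399) and (418,398). The side view confirms one free-standing blue carousel and the white one. The plate needs about 48° clockwise as seen from above. Next I'll get exact angles and the push plan.

```bash
cat >> h.py <<'E'
def measure(c,C=None):
    "plate centre, block angle, notch angle (deg) from top camera"
    b,y=blue_yellow(c)
    k=max(cv2.findContours(b,cv2.RETR_EXTERNAL,cv2.CHAIN_APPROX_NONE)[0],key=lambda k:cv2.contourArea(k) if cv2.contourArea(k)<4000 else 0)
    if C is None:
        w=ray(c,cv2.convexHull(k)[:,0],.026)
        C=np.array(cv2.fitEllipse(w[:,:2].astype(np.float32)*1000)[0])/1000
    ang=lambda p:np.degrees(np.arctan2(p[:,1]-C[1],p[:,0]-C[0]))
    rad=lambda p:np.hypot(p[:,0]-C[0],p[:,1]-C[1])
    Y=ray(c,np.argwhere(y>0)[:,::-1],.023); Y=Y[abs(rad(Y)-.0745)<.012]
    g=c["image"].max(2); P=np.argwhere(g<90)[:,::-1]; N=ray(c,P,.026); N=N[(rad(N)>.050)&(rad(N)<.062)]
    return C,ang(Y.mean(0)[None])[0],rad(Y.mean(0)[None])[0],ang(N.mean(0)[None])[0],rad(N.mean(0)[None])[0],len(N),N.std(0)[:2]
E
python3 - <<'E'
from h import *
c=dict(np.load("top0.npz"))
r=measure(c);print(r);C=r[0]
pk=[(270+x/6.556-.4,170+y/6.556-.4) for x,y in[(202,186),(412,186),(206,398),(418,397)]]
p=ray(c,pk,.056)[:,:2]-C;print(np.degrees(np.arctan2(p[:,1],p[:,0])),np.hypot(*p.T))
n=ray(c,[270+298/6.556-.4,170+455/6.556-.4],.026)[:,:2]-C;print(np.degrees(np.arctan2(n[:,1],n[:,0])))
E
```

```text
(array([ 0.49961362, -0.32646185]), np.float64(131.70859345954364), np.float64(0.07458412519967642), np.float64(-166.12915867997864), np.float64(0.04323930060103871), 27, array([0.029858  , 0.01878269]))
[  46.76001661  -43.02669186  136.86581517 -133.09756705] [0.05329244 0.05271631 0.05295326 0.05306712]
[-178.25241202]
```

Emit:
move_arm(
  steps=[
    {"dx": 0.25, "dy": -0.068},
    {"dx": 0.25, "dy": -0.068},
    {"dx": 0.25, "dy": -0.068},
    {"dx": 0.25, "dy": -0.068},
    {"dx": 0.25, "dy": -0.068},
    {"dx": 0.25, "dy": -0.068},
    {"dx": 0.25, "dy": -0.068},
    {"dx": 0.25, "dy": -0.068},
  ],
  gripper=-1,
)

```text
invalid input
```

Emit:
move_arm(
  steps=[
    {"roll": -0.078, "dz": 0.1},
    {"roll": -0.078, "dz": 0.1},
    {"roll": -0.078, "dz": 0.1},
    {"roll": -0.078, "dz": 0.1},
    {},
    {},
    {},
    {},
  ],
)

```text
invalid input
```

Emit:
move_arm(
  steps=[
    {"dx": 0.25, "dy": -0.068, "dz": 0, "roll": 0},
    {"dx": 0.25, "dy": -0.068, "dz": 0, "roll": 0},
    {"dx": 0.25, "dy": -0.068, "dz": 0, "roll": 0},
    {"dx": 0.25, "dy": -0.068, "dz": 0, "roll": 0},
    {"dx": 0.25, "dy": -0.068, "dz": 0, "roll": 0},
    {"dx": 0.25, "dy": -0.068, "dz": 0, "roll": 0},
    {"dx": 0.25, "dy": -0.068, "dz": 0, "roll": 0},
    {"dx": 0.25, "dy": -0.068, "dz": 0, "roll": 0},
  ],
  gripper=-1,
)

```text
t: 0.77
eef_pos: [0.4282, -0.3212, 0.2528]
eef_rot: [-0.0, 0.987, 0.164, -0.0]
force: [-0.0, -1.0, 0.8]
grip_width: -0.003
gripper_force: 0.0
```

Emit:
move_arm(
  steps=[
    {"dx": 0, "dy": 0, "dz": 0.1, "roll": -0.078},
    {"dx": 0, "dy": 0, "dz": 0.1, "roll": -0.078},
    {"dx": 0, "dy": 0, "dz": 0.1, "roll": -0.078},
    {"dx": 0, "dy": 0, "dz": 0.1, "roll": -0.078},
    {"dx": 0.025, "dy": 0.005, "dz": 0.12, "roll": 0},
    {"dx": 0.025, "dy": 0.005, "dz": 0.12, "roll": 0},
    {"dx": 0.025, "dy": 0.005, "dz": 0.12, "roll": 0},
    {"dx": 0.025, "dy": 0.005, "dz": 0.12, "roll": 0},
  ],
  gripper=-1,
)

```text
t: 1.43
eef_pos: [0.4393, -0.3134, 0.1198]
eef_rot: [-0.001, 0.917, 0.398, -0.0]
force: [-0.3, -0.1, 1.0]
grip_width: 0.004
gripper_force: 0.0
```

Run:
```python
from cell import arm
from h import *
o=arm.get_obs();print(o["eef_pos"],o["eef_rot"],np.degrees(2*np.arctan2(o["eef_rot"][2],o["eef_rot"][1])))
c=arm.read_camera("wrist");cv2.imwrite("pics/wrist1.png",cv2.cvtColor(c["image"],cv2.COLOR_RGB2BGR));np.savez("wrist1.npz",**c)
```

```text
[ 0.43928446 -0.31336737  0.11978625] [-5.59377202e-04  9.17337124e-01  3.98110830e-01 -2.35330308e-04] 46.92026978767372
```

View pics/wrist1.png

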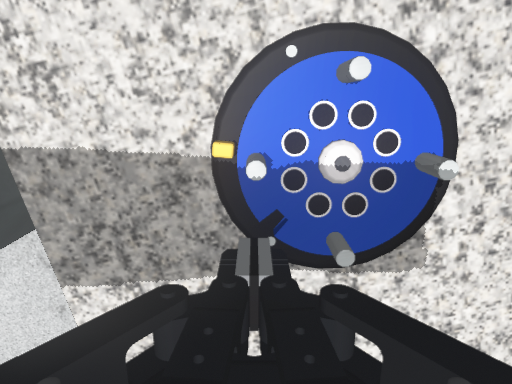

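The wrist view shows the closed fingertips at about (253,250), on the approach side of the peg at (256,165). The notch is at (272,224) and the yellow block at (223,149). Next I'll descend so the tips sit at 39 mm and close most of the gap.

Emit:
move_arm(
  steps=[
    {"dx": 0, "dy": 0, "dz": 0.098, "roll": 0},
    {"dx": 0, "dy": 0, "dz": 0.098, "roll": 0},
    {"dx": 0, "dy": 0, "dz": 0.098, "roll": 0},
    {"dx": 0, "dy": 0, "dz": 0.098, "roll": 0},
    {"dx": 0.02, "dy": 0, "dz": 0, "roll": 0},
    {"dx": 0.02, "dy": 0, "dz": 0, "roll": 0},
    {"dx": 0.02, "dy": 0, "dz": 0, "roll": 0},
    {"dx": 0.02, "dy": 0, "dz": 0, "roll": 0},
  ],
  gripper=-1,
)

```text
t: 2.15
eef_pos: [0.4487, -0.3055, 0.064]
eef_rot: [0.001, 0.917, 0.398, 0.001]
force: [-0.0, -0.8, 0.2]
grip_width: 0.003
gripper_force: 0.0
```

Emit:
move_arm(
  steps=[
    {"dx": 0.031, "dy": -0.0085, "dz": 0, "roll": 0.0556},
    {"dx": 0.031, "dy": -0.0085, "dz": 0, "roll": 0.0556},
    {"dx": 0.031, "dy": -0.0085, "dz": 0, "roll": 0.0556},
    {"dx": 0.031, "dy": -0.0085, "dz": 0, "roll": 0.0556},
    {"dx": 0.031, "dy": -0.0085, "dz": 0, "roll": 0.0556},
    {"dx": 0.031, "dy": -0.0085, "dz": 0, "roll": 0.0556},
    {"dx": 0.031, "dy": -0.0085, "dz": 0, "roll": 0.0556},
    {"dx": 0, "dy": 0, "dz": 0, "roll": 0},
  ],
  gripper=-1,
)

```text
t: 2.82
eef_pos: [0.4714, -0.2805, 0.0639]
eef_rot: [0.001, 0.995, 0.103, 0.001]
force: [0.3, -0.5, -0.6]
grip_width: -0.002
gripper_force: 0.0
```

Run:
```python
from cell import arm
from h import *
o=arm.get_obs();print(o["eef_pos"],np.degrees(2*np.arctan2(o["eef_rot"][2],o["eef_rot"][1])),o["force"])
c=arm.read_camera("wrist");cv2.imwrite("pics/wrist2.png",cv2.cvtColor(c["image"],cv2.COLOR_RGB2BGR));np.savez("wrist2.npz",**c)
```

```text
[ 0.47139212 -0.28049197  0.06385833] 11.873110707740258 [ 0.30667293 -0.51196193 -0.6495124 ]
```

View pics/wrist2.png

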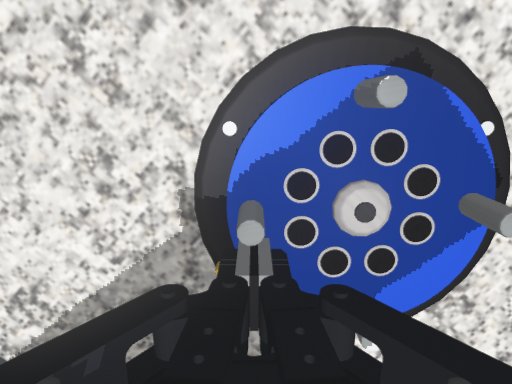

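The target peg's top is at about (250,232), touching the fingertips, and the next peg's top is at (391,91). The yellow block is just left of the fingers at (218,268). I'll compute the plate angle from these.

Run:
```python
from h import *
c=dict(np.load("wrist2.npz"))
h=ray(c,(362,208),.035)[0]
p=ray(c,[(250,232),(391,91)],.056);C=np.array([.4996,-.3265]);print(h,p)
for o in(C,h[:2]):
    d=p[:,:2]-o;print(np.degrees(np.arctan2(d[:,1],d[:,0])),np.hypot(*d.T))
print(np.degrees(np.arctan2(*(p[0]-p[1])[1::-1])),np.linalg.norm(p[0]-p[1]))
T=np.array([.4714,-.2805]);y=np.radians(11.87);d=p[0][:2]-T;print(d@[np.cos(y),np.sin(y)],d@[np.sin(y),-np.cos(y)])
```

```text
[ 0.50250067 -0.32506994  0.035     ] [[ 0.48853767 -0.27548003  0.056     ]
 [ 0.55224783 -0.31433321  0.056     ]]
[102.23370165  13.01248601] [0.05220548 0.0540354 ]
[105.72558907  12.17911114] [0.0515182 0.0508926]
148.62337367709543 0.07462273815018279
0.017803783700810528 -0.0013875498354518905
```

Emit:
move_arm(
  steps=[
    {"dx": 0.0157, "dy": -0.0043, "dz": 0, "roll": 0.0278},
    {"dx": 0.0157, "dy": -0.0043, "dz": 0, "roll": 0.0278},
    {"dx": 0.0157, "dy": -0.0043, "dz": 0, "roll": 0.0278},
    {"dx": 0.0157, "dy": -0.0043, "dz": 0, "roll": 0.0278},
    {"dx": 0.0157, "dy": -0.0043, "dz": 0, "roll": 0.0278},
    {"dx": 0.0157, "dy": -0.0043, "dz": 0, "roll": 0.0278},
    {"dx": 0, "dy": 0, "dz": 0, "roll": 0},
    {"dx": 0, "dy": 0, "dz": 0, "roll": 0},
  ],
  gripper=-1,
)

```text
t: 3.53
eef_pos: [0.4842, -0.2758, 0.063]
eef_rot: [0.0, 1.0, -0.026, 0.0]
force: [0.9, 0.4, 0.2]
grip_width: -0.0
gripper_force: 0.1
```

Emit:
move_arm(
  steps=[
    {"dx": -0.04, "dy": 0, "dz": 0, "roll": 0},
    {"dx": -0.04, "dy": 0, "dz": 0, "roll": 0},
    {"dx": -0.15, "dy": 0, "dz": -0.15, "roll": 0},
    {"dx": -0.2, "dy": 0, "dz": -0.15, "roll": 0},
    {"dx": -0.2, "dy": 0, "dz": -0.15, "roll": 0},
    {"dx": -0.2, "dy": 0, "dz": -0.1, "roll": 0},
    {"dx": 0, "dy": 0, "dz": 0, "roll": 0},
    {"dx": 0, "dy": 0, "dz": 0, "roll": 0},
  ],
  gripper=-1,
)

```text
t: 4.2
eef_pos: [0.3592, -0.2695, 0.1465]
eef_rot: [0.001, 1.0, -0.028, 0.002]
force: [0.6, -0.7, 0.0]
grip_width: 0.003
gripper_force: 0.0
```

Run:
```python
from cell import arm
from h import *
o=arm.get_obs();print(o["t"],o["eef_pos"],np.degrees(2*np.arctan2(o["eef_rot"][2],o["eef_rot"][1])))
c=arm.read_camera("wrist");np.savez("wrist3.npz",**c)
d=arm.read_camera("top");np.savez("top3.npz",**d)
im=cv2.resize(d["image"][170:260,270:360],(384,384),interpolation=cv2.INTER_CUBIC)
j=cv2.resize(c["image"],(416,312));j=np.vstack([j,np.zeros((72,416,3),np.uint8)])
cv2.imwrite("pics/both3.png",cv2.cvtColor(np.hstack([im,j]),cv2.COLOR_RGB2BGR))
```

```text
4.2 [ 0.3592222  -0.26950117  0.14654692] -3.2102456836307387
```

View pics/both3.png

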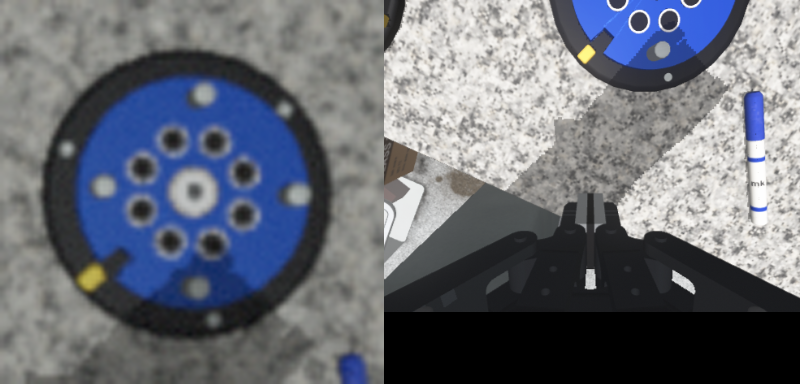

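In the top crop on the left, the notch at (118,261) now nearly lines up with the block at (91,277). The pegs are at (203,93), (104,186), (298,194) and (197,288), and the arm is clear. I'll measure what angle is left.

Run:
```python
from h import *
c=dict(np.load("top3.npz"));C=np.array([.4996,-.3265])
f=lambda q:[(270+x/4.267-.4,170+y/4.267-.4) for x,y in q]
def pa(p):
    d=p[:,:2]-C;return np.degrees(np.arctan2(d[:,1],d[:,0])).round(2),np.hypot(*d.T).round(4)
p=ray(c,f([(203,93),(104,186),(298,194),(197,288)]),.056);print(pa(p))
print("opp",np.degrees(np.arctan2(*(p[0]-p[3])[1::-1])),np.degrees(np.arctan2(*(p[1]-p[2])[1::-1])))
# bright peg/hub tops by mask
g=cv2.cvtColor(c["image"],cv2.COLOR_RGB2HSV); m=cv2.inRange(g,(0,0,110),(180,80,255))
for a,q in blobs(m>0,5):
    w=ray(c,q,.056)
    if np.hypot(*(w[0,:2]-C))<.06: print(a,q,pa(w))
# notch: dark along ring 52-60mm, subpixel sampling near block angle
th=np.arange(110,155,.5);I=np.zeros(len(th))
gray=c["image"][:,:,2].astype(np.float32)
for r in(.053,.055,.057,.059):
    P=np.c_[C[0]+r*np.cos(np.radians(th)),C[1]+r*np.sin(np.radians(th)),np.full(len(th),.026)]@c["R"].T+c["t"]
    u=P[:,0]/P[:,2]*c["fx"]+c["cx"];v=P[:,1]/P[:,2]*c["fy"]+c["cy"]
    s=cv2.remap(gray,u.astype(np.float32)[None],v.astype(np.float32)[None],1)[0]
    w=np.clip(np.median(s)-15-s,0,None);print(r,(w*th).sum()/w.sum());
_,y=blue_yellow(c);q=[q for a,q in blobs(y>0,4)];print([pa(ray(c,k,.023)) for k in q])
```

```text
(array([-1.000e-01,  8.936e+01, -9.098e+01,  1.780e+02]), array([0.053 , 0.0533, 0.0526, 0.0534]))
opp -1.0530402132057166 89.19304213991244
22 [317.27272727 191.5       ] (array([-0.35]), array([0.0528]))
17 [310. 203.] (array([32.74]), array([0.0302]))
18 [319.94444444 203.22222222] (array([-15.14]), array([0.0264]))
20 [302.7 209.3] (array([72.88]), array([0.0346]))
104 [314.79807692 214.54807692] (array([104.7]), array([0.0049]))
14 [326.78571429 211.57142857] (array([-74.41]), array([0.0239]))
23 [293.7826087  213.08695652] (array([89.13]), array([0.0537]))
24 [339.5        215.08333333] (array([-91.02]), array([0.0527]))
19 [302.26315789 219.05263158] (array([110.32]), array([0.036]))
6 [325.66666667 217.5       ] (array([-109.84]), array([0.0219]))
13 [327.69230769 221.30769231] (array([-122.45]), array([0.0301]))
12 [307.58333333 227.25      ] (array([145.85]), array([0.0376]))
6 [312.16666667 225.5       ] (array([158.51]), array([0.0288]))
8 [319.5 224.5] (array([-165.02]), array([0.0249]))
5 [316.8 228.4] (array([-179.52]), array([0.0332]))
12 [316.33333333 237.25      ] (array([179.41]), array([0.0537]))
0.053 133.70840623013555
0.055 133.5632438418051
0.057 133.5829958037291
0.059 133.67237323088847
[(array([92.93]), array([0.2267])), (array([131.56]), array([0.0749])), (array([98.97]), array([0.6451]))]
```

The notch is at about 133.8° and the block at 131.6°, so about 2.2° remains. I'll retrace the path and push that last bit.

Emit:
move_arm(
  steps=[
    {"dx": 0.2, "dy": 0, "dz": 0.1, "roll": 0},
    {"dx": 0.2, "dy": 0, "dz": 0.15, "roll": 0},
    {"dx": 0.2, "dy": 0, "dz": 0.15, "roll": 0},
    {"dx": 0.15, "dy": 0, "dz": 0.15, "roll": 0},
    {"dx": 0, "dy": 0, "dz": 0, "roll": 0},
    {"dx": 0.03, "dy": 0, "dz": 0, "roll": 0},
    {"dx": 0.03, "dy": 0, "dz": 0, "roll": 0},
    {"dx": 0.01, "dy": 0, "dz": 0, "roll": 0},
  ],
  gripper=-1,
)

```text
t: 4.97
eef_pos: [0.4834, -0.2757, 0.0633]
eef_rot: [0.0, 1.0, -0.027, 0.001]
force: [0.2, -0.5, 1.0]
grip_width: -0.001
gripper_force: 0.0
```

Emit:
move_arm(
  steps=[
    {"dx": 0.01, "dy": 0, "dz": 0, "roll": 0},
    {"dx": 0.0046, "dy": -0.0013, "dz": 0, "roll": 0.008},
    {"dx": 0.0046, "dy": -0.0013, "dz": 0, "roll": 0.008},
    {"dx": 0.0046, "dy": -0.0013, "dz": 0, "roll": 0.008},
    {"dx": 0, "dy": 0, "dz": 0, "roll": 0},
    {"dx": 0, "dy": 0, "dz": 0, "roll": 0},
    {"dx": 0, "dy": 0, "dz": 0, "roll": 0},
    {"dx": 0, "dy": 0, "dz": 0, "roll": 0},
  ],
  gripper=-1,
)

```text
t: 5.63
eef_pos: [0.4861, -0.2751, 0.0626]
eef_rot: [0.0, 0.999, -0.046, 0.0]
force: [-0.7, 0.3, -0.0]
grip_width: 0.002
gripper_force: 0.2
```

Emit:
move_arm(
  steps=[
    {"dx": -0.04, "dy": 0, "dz": 0, "roll": 0},
    {"dx": -0.04, "dy": 0, "dz": 0, "roll": 0},
    {"dx": -0.15, "dy": 0, "dz": -0.15, "roll": 0},
    {"dx": -0.2, "dy": 0, "dz": -0.15, "roll": 0},
    {"dx": -0.2, "dy": 0, "dz": -0.15, "roll": 0},
    {"dx": -0.2, "dy": 0, "dz": -0.1, "roll": 0},
    {"dx": 0, "dy": 0, "dz": 0, "roll": 0},
    {"dx": 0, "dy": 0, "dz": 0, "roll": 0},
  ],
  gripper=-1,
)

```text
t: 6.3
eef_pos: [0.3618, -0.2642, 0.1464]
eef_rot: [0.001, 0.999, -0.047, 0.002]
force: [0.9, 0.5, 0.0]
grip_width: -0.002
gripper_force: 0.0
```

Run:
```python
from cell import arm
from h import *
c=arm.read_camera("top");np.savez("top4.npz",**c);C=np.array([.4996,-.3265])
def pa(p):
    d=p[:,:2]-C;return np.degrees(np.arctan2(d[:,1],d[:,0])).round(2),np.hypot(*d.T).round(4)
g=cv2.cvtColor(c["image"],cv2.COLOR_RGB2HSV); m=cv2.inRange(g,(0,0,110),(180,80,255))
for a,q in blobs(m>0,5):
    w=ray(c,q,.056)
    if abs(np.hypot(*(w[0,:2]-C))-.053)<.004: print(a,q,pa(w))
th=np.arange(110,155,.5)
gray=c["image"][:,:,2].astype(np.float32)
for r in(.053,.055,.057,.059):
    P=np.c_[C[0]+r*np.cos(np.radians(th)),C[1]+r*np.sin(np.radians(th)),np.full(len(th),.026)]@c["R"].T+c["t"]
    u=P[:,0]/P[:,2]*c["fx"]+c["cx"];v=P[:,1]/P[:,2]*c["fy"]+c["cy"]
    s=cv2.remap(gray,u.astype(np.float32)[None],v.astype(np.float32)[None],1)[0]
    w=np.clip(np.median(s)-15-s,0,None);print(r,(w*th).sum()/w.sum())
_,y=blue_yellow(c);print([pa(ray(c,k,.023)) for a,k in blobs(y>0,4)][:2])
im=cv2.resize(c["image"][165:265,155:365],(798,380),interpolation=cv2.INTER_CUBIC)
cv2.imwrite("pics/top4.png",cv2.cvtColor(im,cv2.COLOR_RGB2BGR))
```

```text
22 [318.04545455 191.54545455] (array([-2.32]), array([0.0528]))
23 [294.04347826 212.39130435] (array([87.36]), array([0.0532]))
23 [339.39130435 216.04347826] (array([-93.47]), array([0.0526]))
12 [315.5 237.5] (array([177.39]), array([0.0544]))
0.053 131.7009924111661
0.055 131.72170209678237
0.057 131.74984804073048
0.059 131.741911579702
[(array([92.93]), array([0.2267])), (array([131.56]), array([0.0749]))]
```

View pics/top4.png

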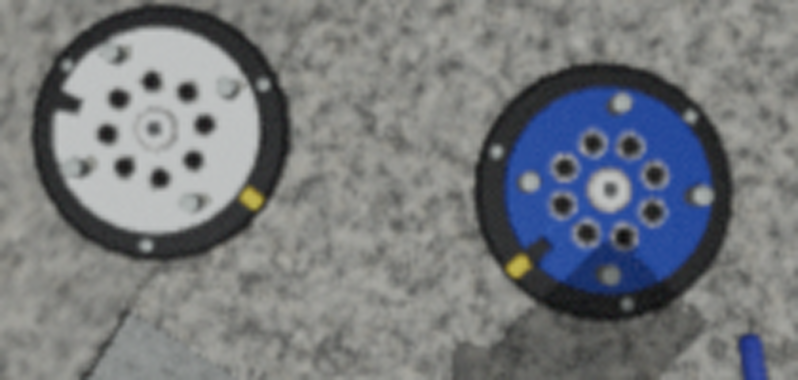

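The blue notch at (541,246) now faces its yellow block at (518,266): 131.7° against 131.6°. The white carousel is untouched and the arm is clear.

```bash
python3 -c "from cell import arm;print(arm.close_job())"
```

```text
the job is handed in; nothing more can be done
None
```

I turned the blue carousel until its notch faced its yellow block, within about 0.2° by the top camera, and handed the job in at about 6.4 s with the arm clear and the white carousel untouched.

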